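Set a hole punch against the stop of a honing jig

TASK

The thickest of the three hand punches in the wooden rack needs honing: lay it in the V-groove of the steel honing jig with its cutting end towards the brass stop. Then push it along the groove, under the spring finger, and ease it up to the stop until its cutting edge bears on it lightly but firmly: ramming it against the stop would dull the edge. Leave the punch lying there against the stop, and leave the other tools and the thread where they are.

Things in the scene. Friction and masses are not known exactly. Their poses are not given: they have to be found in the camera images.
- punch_centre (a point): Centre of the punch to set up, on its axis half-way along. Steel, 125 mm long along its x axis, cutting end at +x. From the struck end (-x): 90 mm of shank 16 mm in diameter, 15 mm taper, 20 mm cutting tube 10 mm in diameter. About 0.16 kg. Starts level in one of the rack's three notch pairs, axis 31 mm above the bench, centred within 6 mm of the rack's x = 0.
- punch_tip (a point): Middle of the punch's flat cutting end, 62.5 mm from its centre along its x axis.
- rack: Low wooden rack, fixed, origin under its centre, z up. Base board 100 x 230 mm, 10 mm thick. Three pairs of V-notches at y = -75, 0, +75 mm hold tools lying along its x axis, working ends towards its +x; which tool is where varies. Notched strips 6 mm thick, tops 29 mm up, at x = -23 and +23 mm; between them fingers have room down to the board.
- jig: Steel honing jig fixed to the bench, origin under the centre of its base plate (270 x 80 x 12 mm), x along the groove towards the stop, z up. Block 36 mm wide from x = -125 to +30 mm, its top 40 mm up, with a 90-degree V-groove (12.4 mm wide) along its length at y = 0. A post 63 mm high (its brass thumbscrew to 79 mm) at x = 96 mm holds the stop rod.
- groove_start (a point): Point of the jig at x = -89.5 mm, y = 0, 45.3 mm up, on the axis line of a bedded 16 mm shank (5 mm above the block's top); axes as the jig's. A punch laid with its centre here has its cutting end 9 mm short of the spring finger. Pushing it along +x takes 1 to 2 N in the groove alone and 3 to 9 N with its shank under the finger, more if the tool also bears down on it.
- finger_end (a point): Middle of the spring finger's curled end, a 6 mm thick bar across the groove at the jig's x = -15 mm, 9.5 mm above a bedded punch's axis at rest: the cutting tube passes freely under it, the taper and shank must lift it, so the punch is laid on its -x side and pushed beneath. The finger's post (16 x 10 mm, 58 mm high) stands at the jig's y = +33 mm.
- spring_finger (a joint): Spring finger's lift in rad: 0 at rest, about 0.03 to 0.05 when it lies on the punch's shank, which it presses with about 3.3 N.
- stop_face (a point): Middle of the stop's flat brass face, 18 mm in diameter, on a rod along the axis line of a bedded punch, facing the jig's -x; x axis as the jig's. Set differently each time, face at the jig's x = 27 to 43 mm. The rod is locked. The cutting edge should bear on it with a few newtons (more than 2 N); more than 12 N on the edge dulls it.
- thin_punch: Bystander in the rack: thinner steel punch, 110 mm long, 11 mm shank. Origin at its centre.
- rivet_setter: Bystander in the rack: plain steel rod, 95 mm long, 13 mm in diameter. Origin at its centre.
- thread: Bystander: upright reel of thread, 54 mm in diameter, 109 mm high, origin under its centre.
- mallet: Bystander: mallet lying on the bench, head 52 mm in diameter and 85 mm long, handle 200 mm. Origin under the middle of its head.

How it is judged:
By the outcome, as a careful person would: the job done as asked, in the order asked, and still so for the second after the job is handed in, with the robot touching nothing.
It also fails if it takes over 72 s, if anything falls off the work surface, if the arm or the gripper's body presses on something with over 40 N, if the wrist force passes 120 N, or if a joint passes its speed limit or range.

ROBOT

A 6-joint arm with a two-finger parallel gripper is mounted at the origin on the work surface. World frame = base frame: x ahead of the robot, y to its left, z up, the work surface at z = 0. Lengths are in mm, angles in rad, forces in N, time in s.
With the tool pointing down it reaches from about 300 to 1000 mm from the base axis. Payload 5.1 kg.
Tool frame: the origin (TCP) lies on the centre line of the jaws, within the pads' length; the fingertips stand 8 mm ahead of it and the grasp point (between the pads) lies 11 mm behind it; z points along the fingers, y is the direction in which the jaws open and shut (so a half turn about z gives the same grasp; the last joint's range is limited). The gripper opens to 95 mm and grips with 3 to 60 N. Pads are 20 mm wide; open, the fingers measure 119 mm over their backs; the gripper's body (75 mm by 180 mm) begins 59 mm behind the grasp point.
Start: joints at [1.12, 0.124, 1.65, -0, 1.367, -0.083], TCP at [233.736, 606.508, 222.656] pointing down, gripper open.
Joint ranges: [-2.61, 2.61], [-1.02, 2.33], [0.03, 2.71], [-1.35, 4.49], [0.32, 2.68], [-2.91, 2.91]. Speed limits (rad/s): [2.57, 2.57, 3.14, 3.14, 3.14, 3.14].

INTERFACE

Orientations are given as a unit quaternion [x, y, z, w].
In Python, from rig import robot gives the robot as it stands. The module is installed in compiled form; this text tells all that it offers.
- The arm moves only by the tool move_arm, never from a script. Its argument "motion" is a list that holds one entry, the list of rows, each a list of 5 numbers: the shift along the world's x, y, z in m, then the turn about the world's z in rad, then the finger opening in m, from 0 to 0.0951. A call has 1 to 12 rows; each row is the pose to reach, as a shift and turn from the pose measured when the call began; what a row does not reach only later rows make up. A row lasts 1/12 s, in which the tool goes at most 41.7 mm and 7.16 degrees, less where a joint would pass 70% of its speed; a pose out of reach is approached as far as the arm can. A call with a gripper value outside its range is refused whole. The fingers move at their own pace and stop on an object; "force" is the grip in N (left out, the last holds). Time passes only in rows, so rows that repeat a pose let the fingers close. It gives the time, the measured TCP pose, the force and the opening at its end, in the units of the state.
- robot.observe(): the state, without advancing time (a new reading comes with each control period).
- robot.snapshot(name): name is "scene" or "top"; returns a dict with "frame" (480x640x3 uint8, blue, green, red), "K" (3x3 intrinsics, pixels), "R" (3x3) and "t" (3): a world point X has camera coordinates R X + t. Camera axes: x right, y down, z forward; pixel columns grow to the right and rows downward; lengths in mm; the calibration is good to about 2 mm. A picture is of the moment at which its call begins. There is no depth.
- robot.job_done(): hands the job in, once; it reports no verdict.
The state is a dict: "t": time; "qpos": joint angles; "joint_vel": joint speeds; "joint_efforts": joint torques, N m; "position": TCP position; "tool_rot": TCP orientation; "force": force on the tool from outside, world axes, zero at the start; "ft_torque": the same for the moment, N m; "gripper_width": finger opening in mm.
Only numpy, scipy, OpenCV 4.12 (cv2) and the standard library are available. Lean on these libraries where they do the work, as an engineer would, in place of code of your own. Each camera call takes 0.05 s, during which the arm holds its last target. There are 200 camera calls.

## Working session

There is one attempt and no reset: what is moved stays moved. The work goes in short steps, Python scripts to look and compute and a tool call to move; the robot and the scene stay as the last step left them, time stands still between calls to the robot, and variables do not carry over. Pictures are saved under pics/ and viewed, about 8 in all and at most 12, crops included, and the job is handed in when it is done.

Besides the shell and the picture viewer there is one more tool, called after "Call:" in YAML: its name, and indented under it one key for each argument. move_arm: Moves the arm, as the interface text tells. Its arguments: {"type":"object","properties":{"motion":{"type":"array"},"force":{"type":"number"}},"required":["motion"]}

```bash
mkdir -p pics; cat > h.py <<'E'
from rig import robot
import numpy as np, cv2
def snap(n):
    s=robot.snapshot(n); return s['frame'],np.array(s['K'],float),np.array(s['R'],float),np.array(s['t'],float)
def ray(s,uv,z):
    _,K,R,t=s; c=-R.T@t; d=R.T@np.linalg.inv(K)@np.array([uv[0],uv[1],1.]); return c+d*(z-c[2])/d[2]
def proj(s,X):
    _,K,R,t=s; p=K@(R@np.array(X,float)+t); return p[:2]/p[2]
E
python3 - <<'E'
from h import *
o=robot.observe(); print({k:np.round(v,3) for k,v in o.items()})
for n in('top','scene'):
    s=snap(n); cv2.imwrite(f'pics/{n}0.png',s[0]); print(n,np.round(s[1],1).tolist(),np.round(-s[2].T@s[3]),np.round(s[2],3).tolist())
E
```

```text
{'t': np.float64(0.0), 'qpos': array([ 1.12 ,  0.124,  1.652, -0.   ,  1.367, -0.083]), 'joint_vel': array([ 0.001,  0.   , -0.   ,  0.   , -0.001,  0.   ]), 'joint_efforts': array([  0.   , -41.762, -35.993,   0.078,   0.049,  -0.   ]), 'position': array([233.497, 605.96 , 221.419]), 'tool_rot': array([ 0.183,  0.983, -0.001, -0.   ]), 'force': array([-0.109,  0.086,  0.482]), 'ft_torque': array([0.041, 0.014, 0.015]), 'gripper_width': np.float64(95.266)}
top [[544.7, 0.0, 319.7], [0.0, 544.7, 243.3], [0.0, 0.0, 1.0]] [ 437.   48. 1035.] [[0.024, -1.0, 0.001], [-0.987, -0.024, -0.16], [0.16, 0.003, -0.987]]
scene [[584.4, 0.0, 319.7], [0.0, 584.4, 239.5], [0.0, 0.0, 1.0]] [1491. -411.  719.] [[0.466, 0.885, 0.018], [0.488, -0.24, -0.839], [-0.738, 0.399, -0.544]]
```

View pics/top0.png

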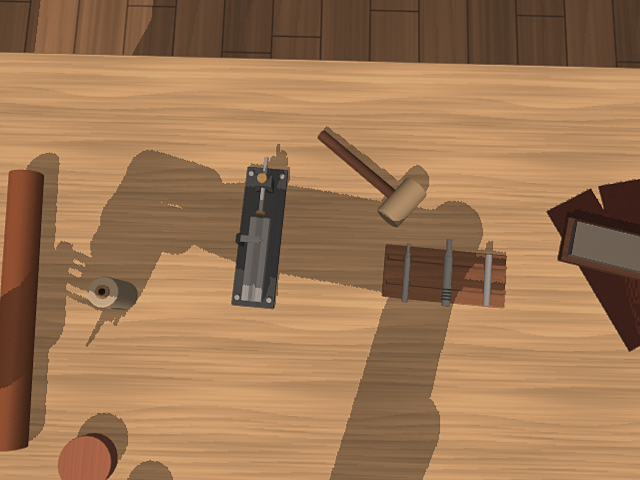

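View pics/scene0.png

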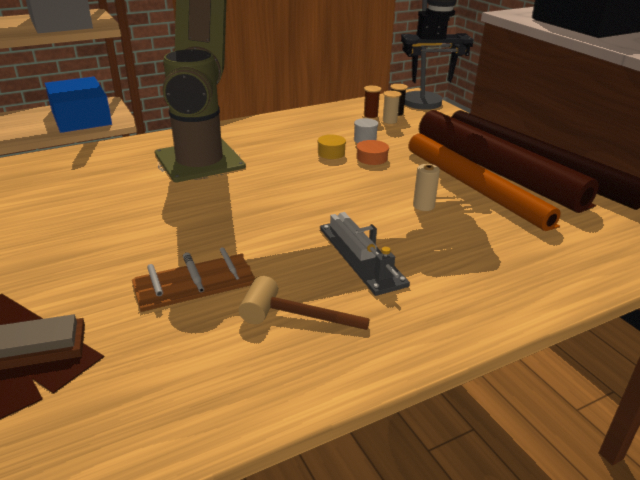

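Top view: jig centred at about (262,237), with the stop at its upper end (262,178). The rack is at about (445,275), with the tools at columns 406, 447 and 488; the middle one looks thickest. I'll crop for detail.

```bash
python3 - <<'E'
from h import *
f=cv2.imread('pics/top0.png')
a=cv2.resize(f[155:315,225:300],None,fx=3.7,fy=3.7,interpolation=cv2.INTER_CUBIC)
b=cv2.resize(f[230:315,378:512],None,fx=3.7,fy=3.7,interpolation=cv2.INTER_CUBIC)
o=np.zeros((a.shape[0],a.shape[1]+b.shape[1]+4,3),np.uint8);o[:,:a.shape[1]]=a;o[:b.shape[0],a.shape[1]+4:]=b
print(a.shape,b.shape);cv2.imwrite('pics/crop.png',o)
s=snap('top')
m=((s[0].max(2)<75)).astype(np.uint8)[150:320,225:300]
# dark neutral jig
hsv=cv2.cvtColor(s[0],cv2.COLOR_BGR2HSV)
m=(hsv[...,1]<70).astype(np.uint8); m[:,:225]=0;m[:,300:]=0;m[:150]=0;m[320:]=0
c=max(cv2.findContours(cv2.morphologyEx(m,cv2.MORPH_CLOSE,np.ones((5,5))),0,2)[0],key=cv2.contourArea)
r=cv2.minAreaRect(c);bx=cv2.boxPoints(r);print('jig',r,[np.round(ray(s,p,12),1).tolist() for p in bx])
m=(hsv[...,1]<90).astype(np.uint8); m[:,:384]=0;m[:,508:]=0;m[:238]=0;m[308:]=0
for c in cv2.findContours(m,0,2)[0]:
    if cv2.contourArea(c)>60:
        r=cv2.minAreaRect(c);bx=cv2.boxPoints(r);P=np.array([ray(s,p,31) for p in bx])
        print('tool',np.round(r[0]),np.round(P[:,:2],1).tolist(),np.round(ray(s,r[0],31),1))
E
```

```text
(592, 278, 3) (314, 496, 3)
jig ((258.778076171875, 231.60824584960938), (44.805091857910156, 150.11798095703125), 6.009005546569824) [[483.6, 217.6, 12.0], [774.3, 201.8, 12.0], [766.9, 114.4, 12.0], [476.9, 134.0, 12.0]]
tool [487. 280.] [[492.2, -250.1], [587.4, -257.9], [587.0, -271.5], [491.7, -263.5]] [ 539.2 -260.7   31. ]
tool [406. 272.] [[495.9, -101.7], [604.4, -109.4], [603.8, -120.9], [495.4, -113.0]] [ 549.4 -111.2   31. ]
tool [447. 272.] [[489.1, -174.4], [614.0, -183.4], [613.4, -200.0], [488.5, -190.7]] [ 550.6 -187.1   31. ]
```

View pics/crop.png

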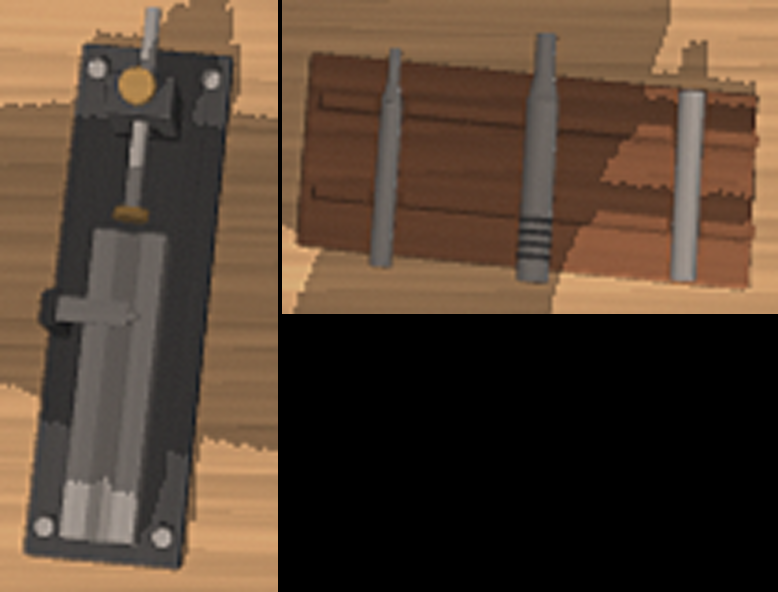

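The crops show the middle tool is the thick punch (about 16.6 mm wide and 125 mm long), tip towards +x. The jig plate corners (crop px) are near (84,44), (232,57), (183,568) and (25,552), and the brass stop face is near (130,220).

```bash
python3 - <<'E'
from h import *
s=snap('top')
def P(x,y,z): return ray(s,((x+.5)/3.7-.5+225,(y+.5)/3.7-.5+155),z)[:2]
TL,TR,BR,BL=[P(*p,12) for p in((84,44),(232,57),(183,568),(25,552))]
print('plate',[np.round(p,1) for p in(TL,TR,BR,BL)],np.linalg.norm(TL-BL),np.linalg.norm(TR-BR),np.linalg.norm(TL-TR),np.linalg.norm(BL-BR))
c=(TL+TR+BR+BL)/4; d=(TL+TR-BL-BR);yaw=np.arctan2(d[1],d[0]);print('c',c,'yaw',yaw)
b=[P(*p,40) for p in((93,229),(165,236),(135,543),(60,538))];print('block',np.round(b,1).tolist())
f=(b[0]+b[1])/2;g=(b[2]+b[3])/2;e=f-g;print('len',np.linalg.norm(e),'w',np.linalg.norm(b[0]-b[1]),np.linalg.norm(b[2]-b[3]),'yaw',np.arctan2(e[1],e[0]),'mid',(f+g)/2)
def tojig(p,c,yaw):
    q=p-c; return np.array([q[0]*np.cos(yaw)+q[1]*np.sin(yaw),-q[0]*np.sin(yaw)+q[1]*np.cos(yaw)])
y2=np.arctan2(e[1],e[0]); u=e/np.linalg.norm(e); c2=(f+g)/2+u*47.5
print('c from block',c2); 
for n,p,z in(('stop left/top rim',(130,208),54),('stop bottom',(130,221),45.3),('fing tip',(135,314),55),('screw',(137,86),79),('groove bot',(98,541),34),('groove top',(129,233),34)):
    print(n,tojig(P(*p,z),c,yaw),tojig(P(*p,z),c2,y2))
E
```

```text
plate [array([750.3, 194.8]), array([745.2, 116.8]), array([477.8, 132.4]), array([483.8, 212.5])] 267.0623568101164 267.8650115390401 78.24578365477358 80.29484795014007
c [614.282545   164.11856921] yaw -0.06230330344870232
block [[645.3, 181.9], [642.6, 145.4], [488.3, 154.1], [489.8, 191.1]]
len 155.12142157735053 w 36.51842468209762 36.99949708400781 yaw -0.05790152093123279 mid [566.48861941 168.13763387]
c from block [613.90901774 165.38884815]
stop left/top rim [39.23183852  0.36423763] [39.67947303 -1.05498983]
stop bottom [34.44899072  0.80115447] [34.89859477 -0.59702423]
fing tip [-13.94743185  -7.78804576] [-13.53516661  -8.97311141]
screw [9.50274776e+01 6.26852581e-02] [95.47324424 -1.60213875]
groove bot [-125.46807555    1.1896508 ] [-125.01521218    0.49538622]
groove top [30.55328911  2.12068718] [31.00873918  0.73964368]
```

```bash
python3 - <<'E'
from h import *
s=snap('top')
Q=[ray(s,((x+.5)/3.7-.5+378,(y+.5)/3.7-.5+230),10)[:2] for x,y in((28,52),(475,95),(468,288),(17,243))]
c=sum(Q)/4;print(np.round(Q,1).tolist(),c)
a=np.array([np.cos(-.0735),np.sin(-.0735)]);print('punch centre rack-x',(np.array([550.9,-187.1])-c)@a)
E
```

```text
[[605.1, -74.5], [588.4, -304.2], [489.6, -297.7], [506.8, -69.5]] [ 547.47121307 -186.48885124]
punch centre rack-x 3.4644085126615414
```

Call:
move_arm:
  motion:
    - [[0.15,-0.4,0,0.294,0.06],[0.15,-0.4,0,0.294,0.06],[0.15,-0.4,0,0.294,0.06],[0.15,-0.4,0,0.294,0.06],[0.15,-0.4,0,0.294,0.06],[0.15,-0.4,0,0.294,0.06],[0.15,-0.4,0,0.294,0.06],[0.15,-0.4,0,0.294,0.06],[0.15,-0.4,0,0.294,0.06],[0.15,-0.4,0,0.294,0.06],[0.15,-0.4,0,0.294,0.06],[0.15,-0.4,0,0.294,0.06]]
  force: 40

```text
t: 1.25
position: [384.4, 204.1, 222.2]
tool_rot: [0.039, 0.999, -0.0, 0.0]
force: [0.2, 0.9, 0.9]
gripper_width: 60.2
```

Call:
move_arm:
  motion:
    - [[0.159,-0.391,0,0.003,0.06],[0.159,-0.391,0,0.003,0.06],[0.159,-0.391,0,0.003,0.06],[0.159,-0.391,0,0.003,0.06],[0.159,-0.391,0,0.003,0.06],[0.159,-0.391,0,0.003,0.06],[0.159,-0.391,0,0.003,0.06],[0.159,-0.391,0,0.003,0.06],[0.159,-0.391,0,0.003,0.06],[0.159,-0.391,0,0.003,0.06],[0.159,-0.391,-0.06,0.003,0.05],[0.159,-0.391,-0.12,0.003,0.05]]

```text
t: 2.25
position: [547.1, -187.8, 141.5]
tool_rot: [0.039, 0.999, -0.002, 0.004]
force: [-0.7, 0.1, -1.0]
gripper_width: 52.5
```

```bash
python3 - <<'E'
from h import *
o=robot.observe(); print({k:np.round(o[k],3) for k in('position','tool_rot','force','gripper_width')})
s=snap('scene'); u,v=proj(s,(550,-187,31)).astype(int); print(u,v)
cv2.imwrite('pics/s1.png',cv2.resize(s[0][v-110:v+60,u-100:u+110],None,fx=3.5,fy=3.5))
E
```

```text
{'position': array([ 547.051, -187.845,  141.539]), 'tool_rot': array([ 0.039,  0.999, -0.002,  0.004]), 'force': array([-0.717,  0.087, -0.958]), 'gripper_width': np.float64(52.495)}
192 271
```

View pics/s1.png

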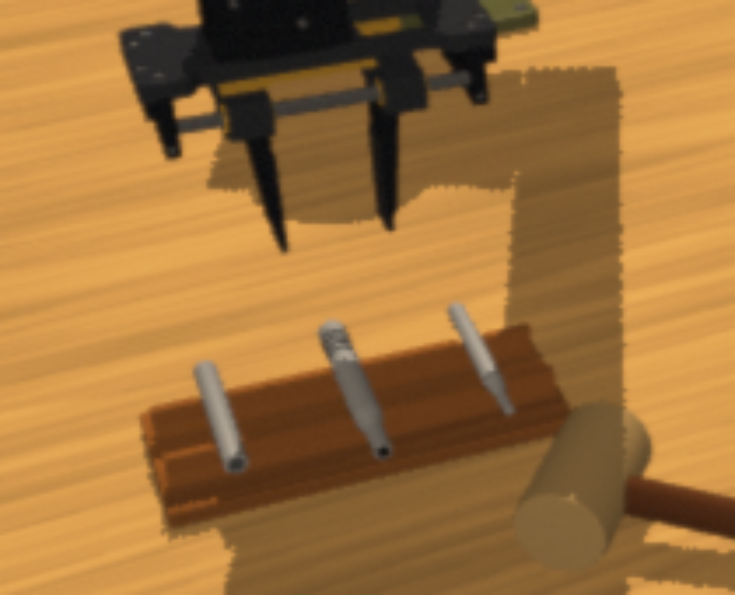

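The scene view shows the jaws straddling the middle (thickest) punch, with the neighbours clear. I'll descend.

Call:
move_arm:
  motion:
    - [[-0.004,0.001,-0.03,0.003,0.05],[-0.004,0.001,-0.06,0.003,0.05],[-0.004,0.001,-0.08,0.003,0.05],[-0.004,0.001,-0.095,0.003,0.05],[-0.004,0.001,-0.1,0.003,0.05],[-0.004,0.001,-0.1,0.003,0.05],[-0.004,0.001,-0.1,0.003,0.05]]

```text
t: 2.88
position: [535.0, -180.3, 36.3]
tool_rot: [0.035, 0.999, 0.004, -0.01]
force: [-23.8, 10.9, 44.8]
gripper_width: 49.9
```

```bash
python3 - <<'E'
from h import *
s=snap('scene'); 
for i in range(3):
    o=robot.observe(); print({k:np.round(o[k],3) for k in('t','position','tool_rot','force','gripper_width','joint_vel')}); snap('top')
s=snap('scene'); u,v=proj(s,(550,-187,31)).astype(int)
cv2.imwrite('pics/s2.png',cv2.resize(s[0][v-110:v+60,u-100:u+110],None,fx=3.5,fy=3.5))
E
```

```text
{'t': np.float64(2.933), 'position': array([ 535.051, -180.268,   36.32 ]), 'tool_rot': array([ 0.035,  0.999,  0.004, -0.01 ]), 'force': array([-23.655,  10.215,  45.696]), 'gripper_width': np.float64(50.028), 'joint_vel': array([-0.   , -0.005,  0.005,  0.001, -0.004,  0.   ])}
{'t': np.float64(2.983), 'position': array([ 535.022, -180.273,   36.308]), 'tool_rot': array([ 0.035,  0.999,  0.004, -0.01 ]), 'force': array([-24.334,  10.281,  44.342]), 'gripper_width': np.float64(49.922), 'joint_vel': array([-0.001, -0.003,  0.001, -0.001, -0.004,  0.002])}
{'t': np.float64(3.033), 'position': array([ 535.014, -180.275,   36.325]), 'tool_rot': array([ 0.035,  0.999,  0.004, -0.01 ]), 'force': array([-23.48 ,   9.808,  44.265]), 'gripper_width': np.float64(49.842), 'joint_vel': array([-0.   , -0.002,  0.002, -0.   , -0.002, -0.   ])}
```

View pics/s2.png

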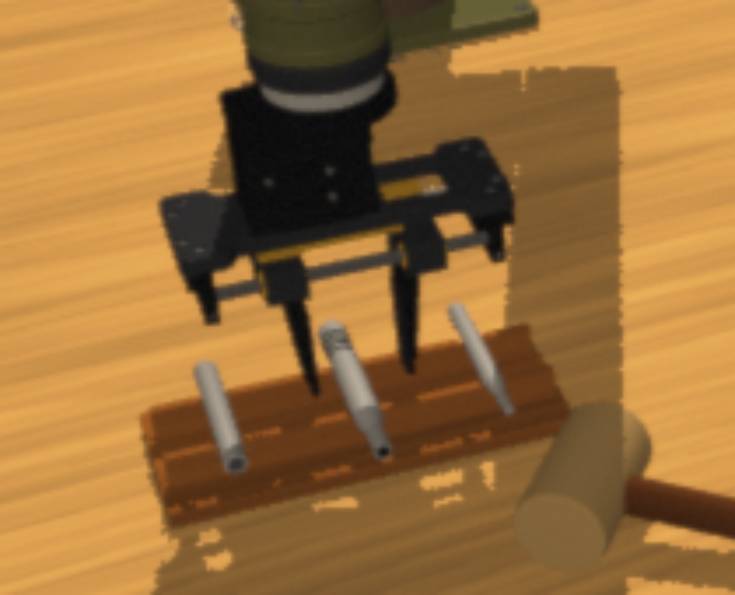

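The fingertips are resting on the near notched strip: z is lower than commanded, because the shifts are taken from the pose measured when the call begins and the arm had not settled. I'll raise and let it settle.

Call:
move_arm:
  motion:
    - [[0,0,0.02,0,0.05],[0,0,0.02,0,0.05],[0,0,0.02,0,0.05],[0,0,0.02,0,0.05],[0,0,0.02,0,0.05]]

```text
t: 3.55
position: [534.5, -179.1, 55.3]
tool_rot: [0.035, 0.999, 0.004, -0.011]
force: [0.6, 0.3, -0.8]
gripper_width: 50.2
```

```bash
cat > ob.py <<'E'
from h import *
o=robot.observe(); x,y,z,w=o['tool_rot']
print(np.round(o['t'],2),np.round(o['position'],1),'jawdir',round(2*np.arctan2(y,x)-np.pi/2,4),'tilt',np.round([z,w],3),'F',np.round(o['force'],2),'T',np.round(o['ft_torque'],2),'w',round(float(o['gripper_width']),1))
E
python3 ob.py
```

```text
3.55 [ 534.5 -179.1   55.3] jawdir 1.5008 tilt [ 0.004 -0.011] F [ 0.63  0.32 -0.82] T [-0.04 -0.01  0.02] w 50.2
```

Call:
move_arm:
  motion:
    - [[0.0105,-0.0076,0,-0.003,0.05],[0.0105,-0.0076,0,-0.003,0.05],[0.0105,-0.0076,0,-0.003,0.05],[0.0105,-0.0076,-0.005,-0.003,0.05],[0.0105,-0.0076,-0.01,-0.003,0.05],[0.0105,-0.0076,-0.015,-0.003,0.05],[0.0105,-0.0076,-0.019,-0.003,0.05],[0.0105,-0.0076,-0.019,-0.003,0.05],[0.0105,-0.0076,-0.019,-0.003,0.05],[0.0105,-0.0076,-0.019,-0.003,0.05]]

```text
t: 4.38
position: [545.1, -186.7, 36.4]
tool_rot: [0.036, 0.999, 0.004, -0.011]
force: [0.6, -0.0, 0.3]
gripper_width: 49.8
```

```bash
python3 ob.py
```

```text
4.38 [ 545.1 -186.7   36.4] jawdir 1.4978 tilt [ 0.004 -0.011] F [ 0.61 -0.01  0.3 ] T [ 0.06 -0.02  0.02] w 49.8
```

Call:
move_arm:
  motion:
    - [[0,0,0,0,0.03],[0,0,0,0,0.02],[0,0,0,0,0.015],[0,0,0,0,0.01],[0,0,0,0,0.01],[0,0,0,0,0.01],[0,0,0,0,0.01],[0,0,0,0,0.01]]

```text
t: 5.05
position: [545.1, -187.0, 36.4]
tool_rot: [0.036, 0.999, 0.004, -0.011]
force: [-0.2, -1.1, 0.4]
gripper_width: 15.1
```

```bash
python3 ob.py
```

```text
5.05 [ 545.1 -187.    36.4] jawdir 1.4979 tilt [ 0.004 -0.011] F [-0.17 -1.12  0.45] T [-0.26  0.03 -0.04] w 15.1
```

Call:
move_arm:
  motion:
    - [[0,0,0.02,0,0.01],[0,0,0.05,0,0.01],[0,0,0.08,0,0.01],[0,0,0.08,0,0.01],[0,0,0.08,0,0.01],[0,0,0.08,0,0.01]]

```text
t: 5.55
position: [544.5, -186.7, 115.5]
tool_rot: [0.036, 0.999, 0.004, -0.011]
force: [-0.4, 0.5, -1.4]
gripper_width: 15.5
```

```bash
python3 ob.py
```

```text
5.55 [ 544.5 -186.7  115.5] jawdir 1.4978 tilt [ 0.004 -0.011] F [-0.37  0.47 -1.39] T [ 0.04 -0.02  0.01] w 15.5
```

Force shows about −1.6 N, so the punch is held. Moving to above the groove.

Call:
move_arm:
  motion:
    - [[-0.008,0.12,0,0.006,0.01],[-0.016,0.24,0,0.013,0.01],[-0.0255,0.357,0,0.013,0.01],[-0.0255,0.357,0,0.013,0.01],[-0.0255,0.357,0,0.013,0.01],[-0.0255,0.357,0,0.013,0.01],[-0.0255,0.357,0,0.013,0.01],[-0.0255,0.357,0,0.013,0.01],[-0.0255,0.357,0,0.013,0.01],[-0.0255,0.357,0,0.013,0.01],[-0.0255,0.357,0,0.013,0.01],[-0.0255,0.357,0,0.013,0.01]]

```text
t: 6.55
position: [517.9, 169.8, 113.7]
tool_rot: [0.03, 0.999, 0.004, -0.013]
force: [-0.7, -0.7, -2.1]
gripper_width: 14.7
```

Call:
move_arm:
  motion:
    - [[0,0,-0.02,0,0.01],[0,0,-0.04,0,0.01],[0,0,-0.05,0,0.01],[0,0,-0.05,0,0.01],[0,0,-0.05,0,0.01],[0,0,-0.05,0,0.01]]

```text
t: 7.05
position: [518.7, 169.3, 64.6]
tool_rot: [0.03, 0.999, 0.004, -0.012]
force: [0.3, 1.0, -1.0]
gripper_width: 15.0
```

```bash
python3 ob.py; python3 - <<'E'
from h import *
s=snap('top');t=snap('scene')
a=cv2.resize(s[0][150:315,215:315],None,fx=3.5,fy=3.5,interpolation=cv2.INTER_CUBIC)
b=cv2.resize(t[0][190:300,300:420],None,fx=3.6,fy=3.6,interpolation=cv2.INTER_CUBIC)
o=np.zeros((max(a.shape[0],b.shape[0]),a.shape[1]+b.shape[1],3),np.uint8);o[:a.shape[0],:a.shape[1]]=a;o[:b.shape[0],a.shape[1]:]=b
cv2.imwrite('pics/j1.png',o);print(a.shape,b.shape)
E
```

```text
7.05 [518.7 169.3  64.6] jawdir 1.5101 tilt [ 0.004 -0.012] F [ 0.3   1.05 -1.03] T [ 0.02  0.03 -0.02] w 15.0
(578, 350, 3) (396, 432, 3)
```

View pics/j1.png

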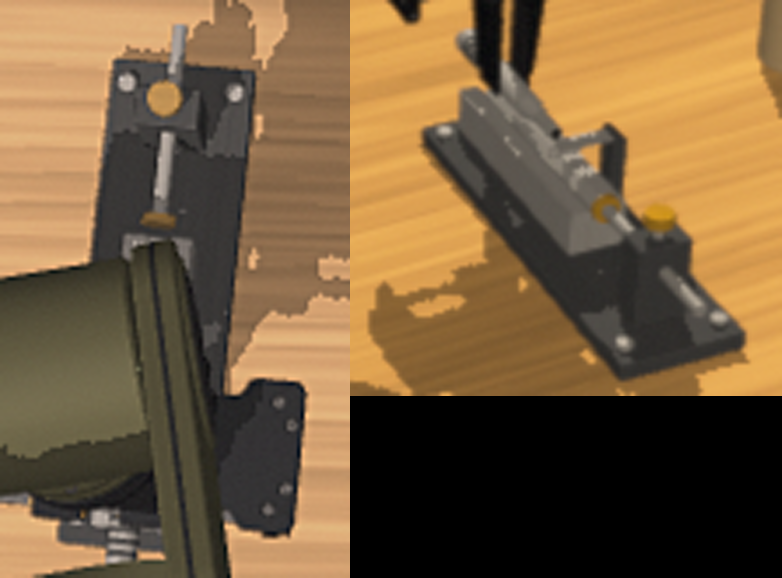

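```bash
python3 - <<'E'
from h import *
s=snap('scene')
c=np.array([614.1,164.8]);yw=-.06
def tj(p): q=p[:2]-c; return np.array([q[0]*np.cos(yw)+q[1]*np.sin(yw),-q[0]*np.sin(yw)+q[1]*np.cos(yw)])
def J(x,y,z): return [c[0]+x*np.cos(yw)-y*np.sin(yw),c[1]+x*np.sin(yw)+y*np.cos(yw),z]
print('TCP jig',tj(np.array([518.7,169.3])))
im=s[0].copy()
im=cv2.resize(im[190:280,310:400],None,fx=6.6,fy=6.6,interpolation=cv2.INTER_CUBIC)
def d(X,col):
    u=(proj(s,X)-[310,190]+.5)*6.6; cv2.circle(im,tuple(int(v) for v in u),3,col,-1)
for x in(-125,30):
    for y in(-18,18): d(J(x,y,40),(0,0,255))
    for y in(-6.2,6.2): d(J(x,y,40),(255,0,0))
d(J(-27,0,59.2),(0,255,0)); d(J(-152,0,59.2),(0,255,0)); d(J(-15,0,57.8),(0,255,255))
d(J(35,0,45.3),(255,0,255))
cv2.imwrite('pics/j2.png',im)
E
```

```text
TCP jig [-95.49816954  -1.22866379]
```

View pics/j2.png

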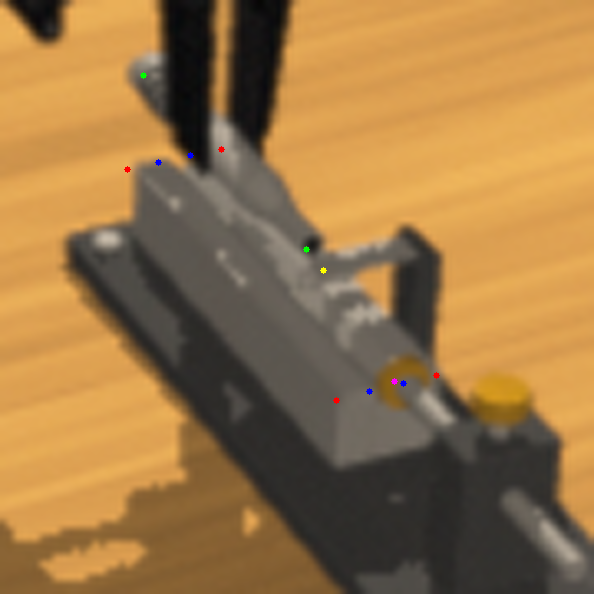

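The overlay agrees with the jig to about 2 mm, the punch is parallel to the groove, and its tip sits just short of the finger at (313,244). Lowering gently.

Call:
move_arm:
  motion:
    - [[0,0.001,-0.004,0,0.01],[0,0.001,-0.008,0,0.01],[0,0.001,-0.01,0,0.01],[0,0.001,-0.012,0,0.01],[0,0.001,-0.012,0,0.01],[0,0.001,-0.012,0,0.01]]

```text
t: 7.7
position: [518.7, 170.8, 52.8]
tool_rot: [0.03, 0.999, 0.004, -0.012]
force: [0.6, -0.8, -1.6]
gripper_width: 15.3
```

```bash
python3 ob.py
```

```text
7.7 [518.7 170.8  52.8] jawdir 1.5109 tilt [ 0.004 -0.012] F [ 0.58 -0.79 -1.61] T [0.04 0.   0.02] w 15.3
```

Call:
move_arm:
  motion:
    - [[0,0,-0.0005,0,0.01],[0,0,-0.001,0,0.01],[0,0,-0.0015,0,0.01],[0,0,-0.0015,0,0.01]]

```text
t: 8.03
position: [518.7, 170.8, 51.2]
tool_rot: [0.03, 0.999, 0.004, -0.012]
force: [-1.0, 0.6, -1.1]
gripper_width: 15.2
```

```bash
python3 ob.py
```

```text
8.03 [518.7 170.8  51.2] jawdir 1.5109 tilt [ 0.004 -0.012] F [-1.    0.62 -1.15] T [ 0.01 -0.01 -0.02] w 15.2
```

Call:
move_arm:
  motion:
    - [[0,0,-0.0005,0,0.01],[0,0,-0.001,0,0.01],[0,0,-0.001,0,0.01],[0,0,-0.001,0,0.01]]

```text
t: 8.37
position: [518.8, 170.9, 50.6]
tool_rot: [0.03, 0.999, 0.004, -0.012]
force: [-0.4, 0.7, 1.0]
gripper_width: 15.5
```

```bash
python3 ob.py
```

```text
8.37 [518.8 170.9  50.6] jawdir 1.5109 tilt [ 0.004 -0.012] F [-0.36  0.65  0.99] T [ 0.11  0.22 -0.11] w 15.5
```

Contact at z = 50.6 (expected about 50.7). Releasing.

Call:
move_arm:
  motion:
    - [[0,0,0,0,0.018],[0,0,0,0,0.022],[0,0,0,0,0.03],[0,0,0,0,0.04],[0,0,0,0,0.04],[0,0,0.02,0,0.04],[0,0,0.04,0,0.04],[0,0,0.06,0,0.04],[0,0,0.06,0,0.04],[0,0,0.06,0,0.04]]

```text
t: 9.2
position: [519.8, 171.1, 111.9]
tool_rot: [0.03, 0.999, 0.004, -0.01]
force: [0.1, -0.4, 0.2]
gripper_width: 40.0
```

Call:
move_arm:
  motion:
    - [[-0.03,0.002,0,0,0],[-0.06,0.004,0,0,0],[-0.085,0.0055,0,0,0],[-0.085,0.0055,0,0,0],[-0.085,0.0055,0,0,0],[-0.085,0.0055,0,0,0],[-0.085,0.0055,0,0,0],[-0.085,0.0055,0,0,0]]

```text
t: 9.87
position: [435.6, 176.5, 111.8]
tool_rot: [0.03, 0.999, 0.004, -0.01]
force: [-0.4, -0.2, 0.4]
gripper_width: 0.6
```

```bash
python3 ob.py; python3 - <<'E'
from h import *
s=snap('top');t=snap('scene')
a=cv2.resize(s[0][150:315,215:315],None,fx=3.5,fy=3.5,interpolation=cv2.INTER_CUBIC)
b=cv2.resize(t[0][190:300,300:420],None,fx=3.6,fy=3.6,interpolation=cv2.INTER_CUBIC)
o=np.zeros((max(a.shape[0],b.shape[0]),a.shape[1]+b.shape[1],3),np.uint8);o[:a.shape[0],:a.shape[1]]=a;o[:b.shape[0],a.shape[1]:]=b
cv2.imwrite('pics/j3.png',o);print(a.shape,b.shape)
E
```

```text
9.87 [435.6 176.5 111.8] jawdir 1.5103 tilt [ 0.004 -0.01 ] F [-0.42 -0.2   0.37] T [ 0.04 -0.09 -0.01] w 0.6
(578, 350, 3) (396, 432, 3)
```

View pics/j3.png

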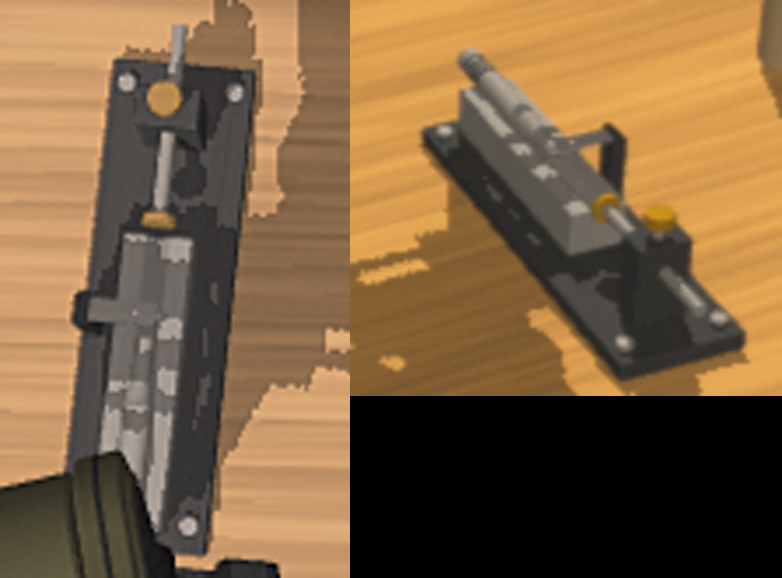

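The punch lies in the groove with its tip just short of the finger (top crop, about (147,335)). I'll regrip near the struck end, around jig x = −125, and drive it along from there.

Call:
move_arm:
  motion:
    - [[0.027,-0.0019,0,0,0.04],[0.0537,-0.0038,0,0,0.04],[0.0537,-0.0038,0,0,0.04],[0.0537,-0.0038,0,0,0.04],[0.0537,-0.0038,-0.02,0,0.04],[0.0537,-0.0038,-0.04,0,0.04],[0.0537,-0.0038,-0.055,0,0.04],[0.0537,-0.0038,-0.0605,0,0.04],[0.0537,-0.0038,-0.0605,0,0.04],[0.0537,-0.0038,-0.0605,0,0.04],[0.0537,-0.0038,-0.0605,0,0.04],[0.0537,-0.0038,-0.0605,0,0.04]]

```text
t: 10.97
position: [490.1, 173.0, 52.7]
tool_rot: [0.03, 0.999, 0.005, -0.009]
force: [-0.2, 0.3, 0.6]
gripper_width: 39.9
```

```bash
python3 ob.py
```

```text
10.97 [490.1 173.   52.7] jawdir 1.5104 tilt [ 0.005 -0.009] F [-0.16  0.26  0.63] T [-0.04 -0.01  0.01] w 39.9
```

Call:
move_arm:
  motion:
    - [[-0.0005,0,-0.001,0,0.035],[-0.0005,0,-0.0019,0,0.025],[-0.0005,0,-0.0019,0,0.018],[-0.0005,0,-0.0019,0,0.012],[-0.0005,0,-0.0019,0,0.01],[-0.0005,0,-0.0019,0,0.01],[-0.0005,0,-0.0019,0,0.01],[-0.0005,0,-0.0019,0,0.01]]
  force: 30

```text
t: 11.63
position: [489.6, 173.0, 50.9]
tool_rot: [0.03, 0.999, 0.005, -0.009]
force: [0.0, -0.9, 0.6]
gripper_width: 15.1
```

```bash
python3 ob.py
```

```text
11.63 [489.6 173.   50.9] jawdir 1.5104 tilt [ 0.005 -0.009] F [ 0.01 -0.93  0.59] T [-0.07  0.01 -0.07] w 15.1
```

Call:
move_arm:
  motion:
    - [[0.002,-0.0001,0,0,0.01],[0.004,-0.0002,0,0,0.01],[0.006,-0.0004,0,0,0.01],[0.008,-0.0005,0,0,0.01],[0.01,-0.0006,0,0,0.01],[0.012,-0.0007,0,0,0.01],[0.014,-0.0008,0,0,0.01],[0.016,-0.001,0,0,0.01],[0.018,-0.0011,0,0,0.01],[0.02,-0.0012,0,0,0.01],[0.022,-0.0013,0,0,0.01],[0.024,-0.0014,0,0,0.01]]

```text
t: 12.63
position: [513.7, 171.4, 50.9]
tool_rot: [0.03, 0.999, 0.004, -0.009]
force: [-4.9, -1.5, 5.0]
gripper_width: 15.2
```

```bash
python3 ob.py
```

```text
12.63 [513.7 171.4  50.9] jawdir 1.5105 tilt [ 0.004 -0.009] F [-4.92 -1.49  5.02] T [-0.32  0.91 -0.02] w 15.2
```

Call:
move_arm:
  motion:
    - [[0.001,-0.0001,0.0005,0,0.01],[0.003,-0.0002,0.001,0,0.01],[0.005,-0.0003,0.001,0,0.01],[0.007,-0.0004,0.001,0,0.01],[0.009,-0.0005,0.001,0,0.01],[0.01,-0.0006,0.001,0,0.01],[0.011,-0.0007,0.001,0,0.01],[0.012,-0.0007,0.001,0,0.01]]

```text
t: 13.3
position: [525.8, 170.7, 51.8]
tool_rot: [0.03, 0.999, 0.004, -0.009]
force: [-0.3, -0.1, -2.2]
gripper_width: 15.3
```

```bash
python3 ob.py
```

```text
13.3 [525.8 170.7  51.8] jawdir 1.5104 tilt [ 0.004 -0.009] F [-0.27 -0.11 -2.18] T [ 0.02  0.05 -0.01] w 15.3
```

Call:
move_arm:
  motion:
    - [[0,0,-0.0005,0,0.016],[0,0,-0.0006,0,0.02],[0,0,-0.0006,0,0.024],[0,0,-0.0006,0,0.024],[0,0,-0.0006,0,0.015],[0,0,-0.0006,0,0.01],[0,0,-0.0006,0,0.01],[0,0,-0.0006,0,0.01],[0,0,-0.0006,0,0.01]]

```text
t: 14.05
position: [525.9, 170.5, 51.4]
tool_rot: [0.03, 0.999, 0.004, -0.009]
force: [-0.5, -0.8, 1.3]
gripper_width: 15.4
```

```bash
python3 ob.py
```

```text
14.05 [525.9 170.5  51.4] jawdir 1.5104 tilt [ 0.004 -0.009] F [-0.47 -0.79  1.32] T [-0.19  0.07 -0.01] w 15.4
```

Call:
move_arm:
  motion:
    - [[0.0015,-0.0001,0,0,0.01],[0.003,-0.0002,0,0,0.01],[0.0045,-0.0003,0,0,0.01],[0.006,-0.0004,0,0,0.01],[0.0075,-0.0005,0,0,0.01],[0.009,-0.0005,0,0,0.01],[0.0105,-0.0006,0,0,0.01],[0.012,-0.0007,0,0,0.01],[0.0135,-0.0008,0,0,0.01],[0.015,-0.0009,0,0,0.01],[0.016,-0.001,0,0,0.01],[0.016,-0.001,0,0,0.01]]

```text
t: 15.05
position: [536.2, 169.9, 51.2]
tool_rot: [0.03, 0.999, 0.004, -0.017]
force: [-18.6, -0.4, 15.7]
gripper_width: 15.3
```

```bash
python3 ob.py; python3 - <<'E'
from h import *
s=snap('top');t=snap('scene')
a=cv2.resize(s[0][150:315,215:315],None,fx=3.5,fy=3.5,interpolation=cv2.INTER_CUBIC)
b=cv2.resize(t[0][200:275,315:390],None,fx=5.7,fy=5.7,interpolation=cv2.INTER_CUBIC)
o=np.zeros((max(a.shape[0],b.shape[0]),a.shape[1]+b.shape[1],3),np.uint8);o[:a.shape[0],:a.shape[1]]=a;o[:b.shape[0],a.shape[1]:]=b
cv2.imwrite('pics/j4.png',o)
E
```

```text
15.05 [536.2 169.9  51.2] jawdir 1.5105 tilt [ 0.004 -0.017] F [-18.63  -0.42  15.68] T [-0.06  3.4  -0.04] w 15.3
```

View pics/j4.png

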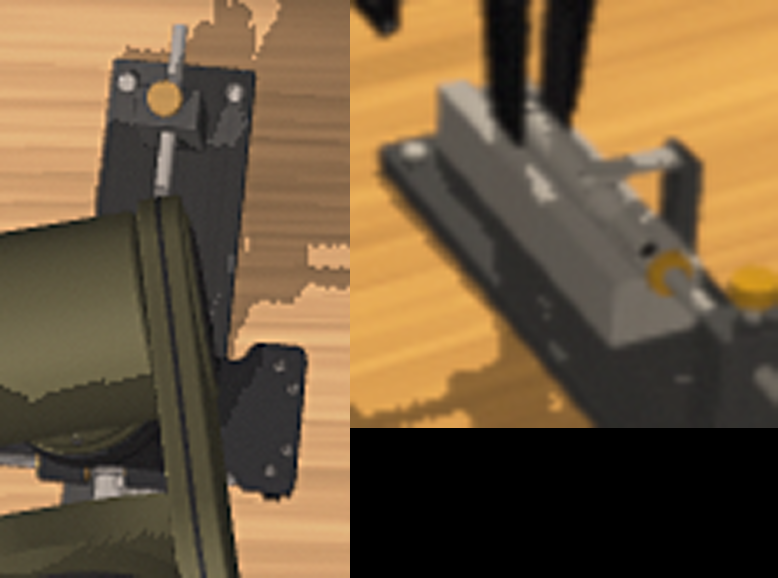

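It stalled 15 mm short of the stop at the taper/shank shoulder: the tip is at (647,247) and the brass at (665,270). The tool is bearing down 16 N on the punch and adding friction, so I'll add upward bias and keep steps small.

Call:
move_arm:
  motion:
    - [[0.001,0,0.001,0,0.01],[0.002,-0.0001,0.002,0,0.01],[0.003,-0.0002,0.002,0,0.01],[0.004,-0.0002,0.002,0,0.01],[0.004,-0.0002,0.002,0,0.01]]

```text
t: 15.57
position: [540.0, 169.5, 52.0]
tool_rot: [0.03, 0.999, 0.004, -0.017]
force: [-5.1, 0.8, -0.1]
gripper_width: 15.1
```

```bash
python3 ob.py
```

```text
15.57 [540.  169.5  52. ] jawdir 1.5105 tilt [ 0.004 -0.017] F [-5.09  0.77 -0.13] T [0.05 0.92 0.  ] w 15.1
```

Call:
move_arm:
  motion:
    - [[0,0,0,0,0.018],[0,0,0,0,0.024],[0,0,0,0,0.024],[0,0,-0.0005,0,0.024],[0,0,-0.0005,0,0.015],[0,0,-0.0005,0,0.01],[0,0,-0.0005,0,0.01],[0,0,-0.0005,0,0.01],[0,0,-0.0005,0,0.01]]

```text
t: 16.32
position: [540.4, 169.5, 51.7]
tool_rot: [0.03, 0.999, 0.004, -0.017]
force: [1.8, -0.8, -0.6]
gripper_width: 15.0
```

```bash
python3 ob.py
```

```text
16.32 [540.4 169.5  51.7] jawdir 1.5104 tilt [ 0.004 -0.017] F [ 1.82 -0.77 -0.58] T [-0.03 -0.23 -0.03] w 15.0
```

Call:
move_arm:
  motion:
    - [[0.001,-0.0001,0.0003,0,0.01],[0.002,-0.0001,0.0006,0,0.01],[0.003,-0.0002,0.001,0,0.01],[0.004,-0.0002,0.001,0,0.01],[0.005,-0.0003,0.001,0,0.01],[0.006,-0.0004,0.001,0,0.01],[0.007,-0.0004,0.001,0,0.01],[0.007,-0.0004,0.001,0,0.01]]

```text
t: 16.98
position: [544.9, 169.2, 51.6]
tool_rot: [0.03, 0.999, 0.003, -0.02]
force: [-6.7, 0.5, 1.3]
gripper_width: 15.9
```

```bash
python3 ob.py
```

```text
16.98 [544.9 169.2  51.6] jawdir 1.5105 tilt [ 0.003 -0.02 ] F [-6.66  0.5   1.34] T [0.12 1.09 0.01] w 15.9
```

Call:
move_arm:
  motion:
    - [[0.002,-0.0001,0.0005,0,0.01],[0.0025,-0.0001,0.0008,0,0.01],[0.003,-0.0002,0.001,0,0.01],[0.0035,-0.0002,0.001,0,0.01],[0.004,-0.0002,0.001,0,0.01],[0.0045,-0.0003,0.001,0,0.01],[0.005,-0.0003,0.001,0,0.01],[0.005,-0.0003,0.001,0,0.01]]

```text
t: 17.65
position: [547.2, 169.0, 51.6]
tool_rot: [0.03, 0.999, 0.003, -0.023]
force: [-6.8, 0.1, 2.3]
gripper_width: 15.2
```

```bash
python3 ob.py; python3 - <<'E'
from h import *
t=snap('scene')
cv2.imwrite('pics/j5.png',cv2.resize(t[0][215:265,340:400],None,fx=10,fy=10,interpolation=cv2.INTER_CUBIC))
E
```

```text
17.65 [547.2 169.   51.6] jawdir 1.5105 tilt [ 0.003 -0.023] F [-6.79  0.13  2.34] T [ 0.15  1.26 -0.04] w 15.2
```

View pics/j5.png

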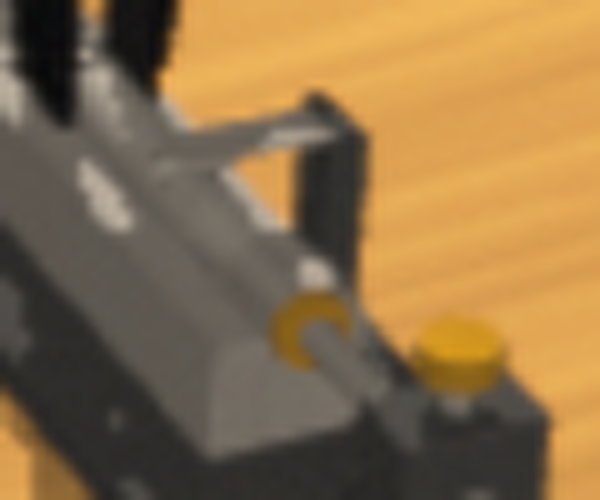

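No visible gap is left in this view: the tip is behind the brass rim at about (285,295), so the gap is under about 6 mm. A commanded lead of 3 mm caps the total push at about 9–10 N, so I'll creep with that.

Call:
move_arm:
  motion:
    - [[0.002,-0.0001,0.0008,0,0.01],[0.0024,-0.0001,0.0012,0,0.01],[0.0028,-0.0002,0.0012,0,0.01],[0.0032,-0.0002,0.0012,0,0.01],[0.0032,-0.0002,0.0012,0,0.01],[0.0032,-0.0002,0.0012,0,0.01]]

```text
t: 18.2
position: [547.8, 168.9, 51.8]
tool_rot: [0.03, 0.999, 0.003, -0.027]
force: [-7.7, 0.5, 2.4]
gripper_width: 14.9
```

```bash
python3 ob.py
```

```text
18.2 [547.8 168.9  51.8] jawdir 1.5106 tilt [ 0.003 -0.027] F [-7.73  0.46  2.37] T [ 0.15  1.15 -0.  ] w 14.9
```

Call:
move_arm:
  motion:
    - [[0,0,0.0005,0,0.018],[0,0,0.0005,0,0.024],[0,0,0.0005,0,0.024],[0,0,0.0005,0,0.024],[0,0,0,0,0.024],[0,0,0,0,0.015],[0,0,0,0,0.01],[0,0,0,0,0.01],[0,0,0,0,0.01],[0,0,0,0,0.01]]

```text
t: 19.03
position: [547.9, 169.0, 51.8]
tool_rot: [0.03, 0.999, 0.003, -0.026]
force: [1.0, 0.3, -0.8]
gripper_width: 15.3
```

```bash
python3 ob.py
```

```text
19.03 [547.9 169.   51.8] jawdir 1.5106 tilt [ 0.003 -0.026] F [ 1.03  0.28 -0.82] T [ 0.02 -0.07 -0.03] w 15.3
```

Call:
move_arm:
  motion:
    - [[0.0005,0,0.0002,0,0.01],[0.001,-0.0001,0.0004,0,0.01],[0.0015,-0.0001,0.0006,0,0.01],[0.002,-0.0001,0.0008,0,0.01],[0.0025,-0.0002,0.001,0,0.01],[0.003,-0.0002,0.001,0,0.01],[0.003,-0.0002,0.001,0,0.01]]

```text
t: 19.62
position: [549.0, 168.9, 51.9]
tool_rot: [0.03, 0.999, 0.003, -0.029]
force: [-5.4, 0.2, 0.9]
gripper_width: 15.0
```

```bash
python3 ob.py
```

```text
19.62 [549.  168.9  51.9] jawdir 1.5106 tilt [ 0.003 -0.029] F [-5.44  0.25  0.89] T [0.29 0.99 0.01] w 15.0
```

Call:
move_arm:
  motion:
    - [[0.002,-0.0001,0.0006,0,0.01],[0.0022,-0.0001,0.0008,0,0.01],[0.0024,-0.0001,0.0008,0,0.01],[0.0026,-0.0002,0.0008,0,0.01],[0.0028,-0.0002,0.0008,0,0.01],[0.003,-0.0002,0.0008,0,0.01],[0.003,-0.0002,0.0008,0,0.01]]

```text
t: 20.2
position: [549.7, 168.8, 51.9]
tool_rot: [0.03, 0.999, 0.003, -0.032]
force: [-6.3, 1.2, 1.1]
gripper_width: 15.5
```

```bash
python3 ob.py
```

```text
20.2 [549.7 168.8  51.9] jawdir 1.5107 tilt [ 0.003 -0.032] F [-6.25  1.23  1.15] T [ 0.26  1.22 -0.02] w 15.5
```

Call:
move_arm:
  motion:
    - [[0.0022,-0.0001,0.0006,0,0.01],[0.0024,-0.0001,0.0008,0,0.01],[0.0026,-0.0002,0.0008,0,0.01],[0.0028,-0.0002,0.0008,0,0.01],[0.003,-0.0002,0.0008,0,0.01],[0.0033,-0.0002,0.0008,0,0.01],[0.0035,-0.0002,0.0008,0,0.01],[0.0035,-0.0002,0.0008,0,0.01]]

```text
t: 20.87
position: [550.9, 168.8, 51.9]
tool_rot: [0.03, 0.999, 0.003, -0.035]
force: [-7.2, 0.6, 2.6]
gripper_width: 15.5
```

```bash
python3 ob.py
```

```text
20.87 [550.9 168.8  51.9] jawdir 1.5108 tilt [ 0.003 -0.035] F [-7.24  0.63  2.6 ] T [ 0.26  1.28 -0.04] w 15.5
```

Call:
move_arm:
  motion:
    - [[0.0022,-0.0001,0.0008,0,0.01],[0.0024,-0.0001,0.0012,0,0.01],[0.0026,-0.0002,0.0012,0,0.01],[0.0028,-0.0002,0.0012,0,0.01],[0.003,-0.0002,0.0012,0,0.01],[0.0032,-0.0002,0.0012,0,0.01],[0.0034,-0.0002,0.0012,0,0.01],[0.0034,-0.0002,0.0012,0,0.01]]

```text
t: 21.53
position: [552.2, 168.6, 52.2]
tool_rot: [0.03, 0.999, 0.002, -0.037]
force: [-6.5, 0.5, 2.1]
gripper_width: 15.1
```

```bash
python3 ob.py
```

```text
21.53 [552.2 168.6  52.2] jawdir 1.511 tilt [ 0.002 -0.037] F [-6.48  0.55  2.09] T [ 0.11  1.08 -0.04] w 15.1
```

Call:
move_arm:
  motion:
    - [[0.0022,-0.0001,0.0006,0,0.01],[0.0024,-0.0001,0.0008,0,0.01],[0.0026,-0.0002,0.001,0,0.01],[0.0028,-0.0002,0.001,0,0.01],[0.003,-0.0002,0.001,0,0.01],[0.0032,-0.0002,0.001,0,0.01],[0.0032,-0.0002,0.001,0,0.01],[0.0032,-0.0002,0.001,0,0.01]]

```text
t: 22.2
position: [552.3, 168.6, 52.1]
tool_rot: [0.03, 0.999, 0.002, -0.041]
force: [-9.7, 1.6, 2.6]
gripper_width: 15.1
```

```bash
python3 ob.py
```

```text
22.2 [552.3 168.6  52.1] jawdir 1.5112 tilt [ 0.002 -0.041] F [-9.71  1.57  2.58] T [0.28 1.55 0.01] w 15.1
```

It has stalled: 0.1 mm of travel and Fx up to −9.7 N from about −6.5 N of drag, so the edge is on the stop. I'll ease up slightly more.

Call:
move_arm:
  motion:
    - [[0.003,-0.0002,0.0008,0,0.01],[0.0033,-0.0002,0.001,0,0.01],[0.0036,-0.0002,0.001,0,0.01],[0.0038,-0.0002,0.001,0,0.01],[0.004,-0.0002,0.001,0,0.01],[0.004,-0.0002,0.001,0,0.01],[0.004,-0.0002,0.001,0,0.01]]

```text
t: 22.78
position: [552.5, 168.5, 52.0]
tool_rot: [0.03, 0.999, 0.002, -0.046]
force: [-11.4, 1.6, 4.0]
gripper_width: 15.8
```

```bash
python3 ob.py
```

```text
22.78 [552.5 168.5  52. ] jawdir 1.5114 tilt [ 0.002 -0.046] F [-11.36   1.58   4.03] T [ 0.23  1.9  -0.06] w 15.8
```

Total is 11.4 N, of which about 6.5–7 N is drag, so roughly 4–5 N is on the edge. Releasing with the lead kept, then lifting clear.

Call:
move_arm:
  motion:
    - [[0.003,-0.0002,0.001,0,0.018],[0.002,-0.0001,0.001,0,0.024],[0.001,0,0.001,0,0.032],[0,0,0.001,0,0.04],[0,0,0.002,0,0.04],[0,0,0.02,0,0.04],[0,0,0.05,0,0.04],[0,0,0.08,0,0.04],[-0.03,0,0.11,0,0.04],[-0.06,0,0.11,0,0.04],[-0.08,0,0.11,0,0.04],[-0.08,0,0.11,0,0.04]]

```text
t: 23.78
position: [470.2, 168.6, 162.7]
tool_rot: [0.029, 0.999, 0.002, -0.046]
force: [0.6, 1.3, -1.1]
gripper_width: 40.1
```

Call:
move_arm:
  motion:
    - [[-0.04,-0.04,0.03,0,0.04],[-0.08,-0.08,0.05,0,0.04],[-0.08,-0.12,0.05,0,0.04],[-0.08,-0.16,0.05,0,0.04],[-0.08,-0.2,0.05,0,0.04],[-0.08,-0.2,0.05,0,0.04],[-0.08,-0.2,0.05,0,0.04],[-0.08,-0.2,0.05,0,0.04],[-0.08,-0.2,0.05,0,0.04]]

```text
t: 24.53
position: [390.5, -31.3, 212.7]
tool_rot: [0.03, 0.999, 0.002, -0.045]
force: [0.3, -0.2, -0.9]
gripper_width: 40.2
```

```bash
python3 ob.py; python3 - <<'E'
from h import *
s=snap('top');t=snap('scene')
a=cv2.resize(s[0][150:315,215:315],None,fx=3.5,fy=3.5,interpolation=cv2.INTER_CUBIC)
b=cv2.resize(t[0][200:275,315:390],None,fx=5.7,fy=5.7,interpolation=cv2.INTER_CUBIC)
o=np.zeros((max(a.shape[0],b.shape[0]),a.shape[1]+b.shape[1],3),np.uint8);o[:a.shape[0],:a.shape[1]]=a;o[:b.shape[0],a.shape[1]:]=b
cv2.imwrite('pics/j6.png',o)
E
```

```text
24.53 [390.5 -31.3 212.7] jawdir 1.5117 tilt [ 0.002 -0.045] F [ 0.31 -0.21 -0.91] T [ 0.07 -0.08  0.01] w 40.2
```

View pics/j6.png

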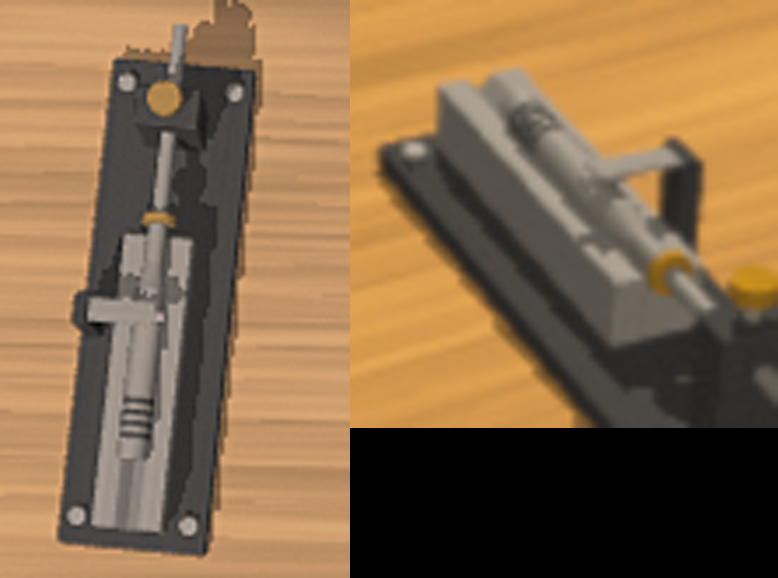

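The top view shows the punch bedded under the finger, its tube meeting the brass disc at crop (158,225) with no gap. A numeric check of the bystanders, then hand in.

```bash
python3 - <<'E'
from h import *
s=snap('top'); a=cv2.imread('pics/top0.png')
hsv=cv2.cvtColor(s[0],cv2.COLOR_BGR2HSV)
m=(hsv[...,1]<90).astype(np.uint8); m[:,:384]=0;m[:,508:]=0;m[:238]=0;m[308:]=0
for c in cv2.findContours(m,0,2)[0]:
    if cv2.contourArea(c)>60: print('tool',np.round(ray(s,cv2.minAreaRect(c)[0],31),1))
for n,(y0,y1,x0,x1) in{'thread top':(272,315,82,140),'mallet':(122,228,312,430)}.items():
    g=[cv2.Canny(cv2.cvtColor(i[y0:y1,x0:x1],6),80,160).astype(np.float32) for i in(a,s[0])]
    print(n,np.round(cv2.phaseCorrelate(*g),2))
robot.job_done(); print('done')
E
```

```text
tool [ 539.2 -260.7   31. ]
tool [ 549.4 -111.2   31. ]Traceback (most recent call last):
  File "<stdin>", line 9, in <module>
    return _wrapfunc(a, 'round', decimals=decimals, out=out)
    return _wrapit(obj, method, *args, **kwds)
    conv = _array_converter(obj)
ValueError: setting an array element with a sequence. The requested array has an inhomogeneous shape after 1 dimensions. The detected shape was (2,) + inhomogeneous part.
```

Both rack tools are exactly where they were. The arm never went near the thread or the mallet. Handing in.

```bash
python3 -c "
from rig import robot
print(robot.job_done())"
```

```text
the job is handed in; nothing more can be done
None
```

The thick punch is lying in the groove, under the spring finger, with its cutting edge against the brass stop. I handed the job in at about 25 s.

**How it went:** I took the middle punch from the rack, laid it in the groove with the cutting end towards the stop, and regripped it near the struck end. I then pushed it under the finger and crept the last few millimetres in small, force-limited steps.

**Last checks:**
- **At the stop:** travel stalled and the push rose from about 6.5 N of drag to 11.4 N. That puts roughly 4–5 N on the edge, inferred from drag that varied between 5.4 and 7.7 N.
- **After release:** the pictures show no gap between the cutting tube and the brass, but I could not measure the force still on the edge.
- **Other tools:** the thin punch and rivet setter measured at exactly their starting positions. My comparison for the thread and mallet failed with a script error, so they are unverified; the arm's path stayed well away from both.

**Things that went wrong:**
- **First descent:** the fingertips came down on the rack strip with about 45 N upward. This was contact by the fingers, not the gripper body, but it is above the 40 N limit set for the arm and body.
- **Mid-push:** the punch stalled at the taper, about 15 mm short of the stop, with about 19 N of push and 16 N of downforce. Biasing the tool upward freed it. The edge was touching nothing at that point.
- **Tool tilt:** the tool gradually tilted by about 0.09 rad during the push, with no visible effect on how the punch is seated.

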